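# Load a display plinth into the V-nest of the banding jig

## Robot

A 6-joint arm with a two-finger parallel gripper is mounted at the origin on the work surface. World frame = base frame: x ahead of the robot, y to its left, z up, the work surface at z = 0. Lengths are in m, angles in rad, forces in N, time in s.
With the tool pointing down it reaches from about 0.3 to 0.85 m from the base axis. Payload 5.4 kg.
Tool frame: the origin (TCP) lies on the centre line of the jaws, within the pads' length; the fingertips stand 14 mm ahead of it and the grasp point (between the pads) lies 5 mm behind it; z points along the fingers, y is the line along which they close (so a half turn about z gives the same grasp; the last joint's range is limited). The gripper opens to 85 mm and grips with 20 to 120 N. Pads are 22 mm wide; open, the fingers measure 114 mm over their backs; the gripper's body (76 mm by 85 mm) begins 54 mm behind the grasp point. The pads swing forward as they close: fully open they stand 13 mm farther back than shut.
Start: joints at [-1.501, 0.158, 1.597, -0, 1.386, -0.21], TCP at [0.159, -0.553, 0.245] pointing down, gripper open.
Joint ranges: [-2.91, 2.91], [-0.94, 2.29], [0.18, 2.7], [-1.29, 4.43], [0.17, 2.64], [-3, 3]. Speed limits (rad/s): [2.57, 2.57, 3.14, 3.14, 3.14, 3.14].

## Interface

Orientations are given as a unit quaternion [x, y, z, w].
In Python, from cell import env gives the robot as it stands. The module is installed in compiled form; this text tells all that it offers.
- The arm moves only by the tool servo_tool, never from a script. Its argument "commands" is text: rows parted by semicolons, each of 7 numbers parted by spaces: the turn, a rotation vector about the tool's x, y, z in rad, then the shift along the tool's x, y, z in cm, then the closure, from -1 (fully open) to 1 (shut). In form: ax ay az tx ty tz gripper; .... A call has 1 to 8 rows; each row is the pose to reach, as a shift and turn from the pose commanded when the call began, along the tool's axes at that moment; what a row does not reach only later rows make up. A row lasts 1/10 s, in which the tool goes at most 50 mm and 8.59 degrees, less where a joint would pass 70% of its speed; a pose out of reach is approached as far as the arm can. A call with a gripper value outside its range is refused whole. The fingers move at their own pace and stop on an object; "squeeze" is the grip in N (left out, the last holds). Time passes only in rows, so rows that repeat a pose let the fingers close. It gives the time, the measured TCP pose, the force, the opening and the grip force at its end, in the units of the state.
- env.get_state(): the state, without advancing time (a new reading comes with each control period).
- env.snapshot(name): name is "scene" or "top" or "wrist"; returns a dict with "pixels" (420x560x3 uint8, blue, green, red), "fx", "fy", "cx", "cy" (pixels), "k1" (the pictures are not rectified: a ray, as slopes to the right and down, at radius r is drawn at 1 + k1 r^2 times it, then the intrinsics apply), "xyz" and "attitude" of the camera in the world. Camera axes: x right, y up, looking along -z (the intrinsics and any distortion apply to the point x, -y, -z); pixel columns grow to the right and rows downward; lengths in m; the calibration is good to about 2 mm. A picture is of the moment at which its call begins. There is no depth.
- env.sign_off(): hands the job in; it is judged then, once.
The state is a dict: "time_s": time; "joint_positions": joint angles; "joint_velocities": joint speeds; "joint_efforts": joint torques, N m; "tool_pos": TCP position; "ee_rot": TCP orientation; "force": force on the tool from outside, world axes, zero at the start; "ft_torque": the same for the moment, N m; "gripper_width": finger opening in m; "grasp_force": force on a finger pad.
Only numpy, scipy, OpenCV 4.12 (cv2) and the standard library are available. Lean on these libraries where they do the work, as an engineer would, in place of code of your own. Each camera call takes 0.05 s, during which the arm holds its last target. There are 200 camera calls.

## Task

Stand the larger wooden plinth on the bed of the banding jig at the open end of its converging rails, then slide it along the bed, under the brush bridge, until it sits fully home against both rails with the home plunger pushed in. Press it home with a steady, gentle push of about 15 N for about a second, never with more than 25 N, and then let go and back away, leaving everything else on the bench as it was.

Things in the scene. Friction and masses are not known exactly. Their poses are not given: they have to be found in the camera images.
- plinth: the larger wooden plinth: a disc 64 mm in diameter, 20 mm high, with an upright steel pin (14 mm in diameter, 16 mm long) in the middle to hold it by. About 0.14 kg (varies by a third). Pushed off-centre it can catch on one rail, short of home, which feels stiff too: ease off and work it a few mm sideways. Origin: centre of the underside, z up.
- jig: banding jig: aluminium bed 230 (x) by 190 (y) by 12 mm screwed to the bench. The nest unit on it has two rigid dark steel rails (94 long, 12 thick, 16 high), one each side of the x axis at 22 degrees to it, converging towards +x from a gap of 117 mm. Origin: centre of the bed's underside; x points along the push, from the open end to the nest, z up.
- mouth (a point): point on the bed's top at the open end, on the centre line, where the plinth is stood; 85 mm of bed lies behind it. Axes as the jig's. When home, the plinth's centre is straight ahead along +x, nominally 75 mm away, but the nest unit is clamped up to 15 mm nearer or farther, which is not measured: feel for it. The push is slight until both rails bear, then rises steeply.
- plunger (a joint): home plunger: a 10 mm steel pin on the centre line at the nest's far end, 10 mm above the bed, on a very soft spring (0.2 N). Value in m: 0 when nothing touches it, about 0.008 when the plinth is home. Right above the nest a 14 mm wide bar along y bridges the unit (43 to 51 mm above the bed, posts at y = +-74 mm, a brush to 68 mm behind it), so nothing can be lowered into the nest.
- small_plinth: the other plinth, same make but only 46 mm in diameter (20 mm high, same pin); leave it alone. Origin: centre of its underside.
- pot_a: paint pot 37 mm in diameter, 42 mm high, black lid, near the plinths; leave alone. Origin: centre of underside.
- pot_b: paint pot 37 mm in diameter, 42 mm high, black lid; leave alone. Origin: centre of underside.
- dropper: black dropper bottle 27 mm in diameter, 85 mm high; leave alone. Origin: centre of underside.
- mug: terracotta mug 80 mm in diameter, 90 mm high; leave alone. Origin: centre of underside.
- knife: blue cutter lying flat, 145 mm long, 12 mm high; leave alone. Origin: underside, middle of the handle.
- pot_lid: black disc lid 50 mm in diameter, 8 mm high; leave alone. Origin: centre of underside.
There are look-alikes about, which are no part of the job. What is shaped like the plinth but pink or white is not meant.

How it is judged:
On the way, in this order (a step that is already met when the one before it is completed fails the run):
1. the plinth stands upright on the jig's bed at the open end of the rails, near the mouth point (x of plinth in the frame of mouth between -0.06 and 0.025 m and y of plinth in the frame of mouth between -0.06 and 0.06 m and z of plinth in the frame of mouth below 0.003 m and angle between plinth's own z axis and vertical below 0.05 rad and contact force between plinth and jig above 0.3 N), for 0.2 s.
2. the plinth is home in the nest (plunger in, centred within 3 mm) and is pressed against the jig for half a second, contact forces together over 12 N (a push of about 8 N) (value of joint plunger above 0.0065 m and x of plinth in the frame of mouth above 0.055 m and y of plinth in the frame of mouth between -0.003 and 0.003 m and z of plinth in the frame of mouth below 0.003 m and angle between plinth's own z axis and vertical below 0.05 rad and contact force between plinth and jig above 12 N), for 0.5 s.
At the end, for the whole second after the job is handed in: the larger plinth stands flat on the jig's bed between the rails, home plunger pushed in by at least 6.5 mm, its centre within 3 mm of the jig's centre line, at rest and untouched (value of joint plunger above 0.0065 m and x of plinth in the frame of mouth above 0.055 m and y of plinth in the frame of mouth between -0.003 and 0.003 m and z of plinth in the frame of mouth below 0.003 m and angle between plinth's own z axis and vertical below 0.05 rad and linear speed of plinth below 0.01 m/s).
It fails at once if the plinth is pressed against the jig too hard: contact forces on both rails and bed together over 45 N (a push of 15 N gives about 22 N) (contact force between plinth and jig above 45 N).
It fails at once if the robot's fingers press on the jig with more than 20 N (contact force between the fingers and jig above 20 N).
It fails at once if another thing on the bench is moved by more than 20 mm (distance of any of small_plinth, pot_a, pot_b, dropper, mug, knife, pot_lid from where it was at the start of the episode above 0.02 m).
It also fails if it takes over 72 s, if anything falls off the work surface, if the arm or the gripper's body presses on something with over 40 N, if the wrist force passes 120 N, or if a joint passes its speed limit or range.

## Working session

There is one attempt and no reset: what is moved stays moved. The work goes in short steps, Python scripts to look and compute and a tool call to move; the robot and the scene stay as the last step left them, time stands still between calls to the robot, and variables do not carry over. Pictures are saved under pics/ and viewed, at most 10 in all, crops included, and the job is handed in when it is done.

Besides the shell and the picture viewer there is one more tool, called after "Call:" as name(argument=value, ...) on one line, values as JSON. servo_tool: Moves the arm, as the interface text tells. Its arguments: {"type":"object","properties":{"commands":{"type":"string"},"squeeze":{"type":"number"}},"required":["commands"]}

```bash
mkdir -p pics
cat > h.py <<'E'
import numpy as np, cv2, pickle
from scipy.spatial.transform import Rotation as R
from cell import env
def snap(n,f):
    s=env.snapshot(n); cv2.imwrite(f'pics/{f}.png',np.asarray(s['pixels'])); pickle.dump({k:v for k,v in s.items()},open(f'pics/{f}.pkl','wb')); return s
def load(f): return pickle.load(open(f'pics/{f}.pkl','rb'))
def K(s): return np.array([[s['fx'],0,s['cx']],[0,s['fy'],s['cy']],[0,0,1.]])
def rot(s):
    a=np.asarray(s['attitude'],float); return a if a.shape==(3,3) else R.from_quat(a).as_matrix()
def back(s,uv,z):
    p=cv2.undistortPoints(np.array(uv,float).reshape(-1,1,2),K(s),np.array([s['k1'],0,0,0.])).reshape(-1,2)
    d=np.c_[p[:,0],-p[:,1],-np.ones(len(p))]@rot(s).T
    c=np.array(s['xyz']); return c+d*((z-c[2])/d[:,2])[:,None]
def proj(s,P):
    q=(np.atleast_2d(P)-np.array(s['xyz']))@rot(s); x=q*[1,-1,-1]
    return cv2.projectPoints(x.reshape(-1,1,3),np.zeros(3),np.zeros(3),K(s),np.array([s['k1'],0,0,0.]))[0].reshape(-1,2)
E
python3 - <<'E'
from h import *
for n in ['top','scene']:
    s=snap(n,n+'0'); print({k:v for k,v in s.items() if k!='pixels'})
print(env.get_state())
E
```

```text
{'fx': 452.87732086639517, 'fy': 452.87732086639517, 'cx': 285.3252997880957, 'cy': 217.04489138409784, 'k1': -0.14196032220705226, 'xyz': array([0.22913714, 0.00377466, 1.21680442]), 'attitude': array([-0.07053571,  0.08106788,  0.73506737, -0.66942413])}
{'fx': 447.3864504711166, 'fy': 447.3864504711166, 'cx': 284.7719629572264, 'cy': 203.56401437644382, 'k1': -0.0006484387389869313, 'xyz': array([1.0474028 , 0.07004029, 0.94331686]), 'attitude': array([0.17520327, 0.2037706 , 0.7332995 , 0.62454239])}
{'time_s': 0.1, 'joint_positions': array([-1.50111250e+00,  1.58983224e-01,  1.59810203e+00, -1.28301375e-05,
        1.38617095e+00, -2.10054892e-01]), 'joint_velocities': array([ 0.00070117, -0.00219626, -0.00231183, -0.00013098, -0.00128442,
        0.00062777]), 'joint_efforts': array([-1.73895774e-04, -3.96992218e+01, -3.32336676e+01, -2.10809708e-04,
        4.20713826e-03, -2.58095710e-06]), 'tool_pos': array([ 0.15872501, -0.55213096,  0.24441904]), 'ee_rot': array([ 9.90233710e-01,  1.39414876e-01,  5.20411104e-05, -8.30169309e-04]), 'force': array([ 0.41175156, -0.24093091, -0.30351603]), 'ft_torque': array([ 0.0227827 , -0.04373988,  0.01639931]), 'grasp_force': 0.0, 'gripper_width': 0.08537380070210993}
```

View pics/top0.png

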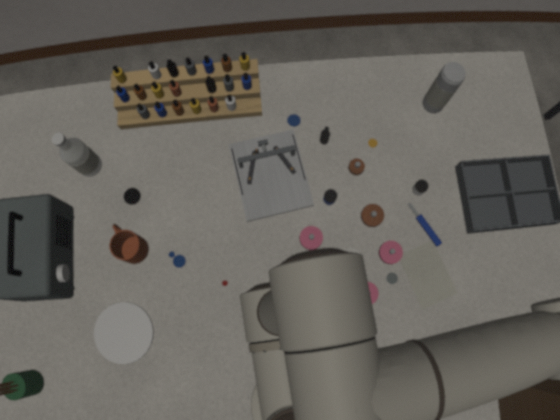

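View pics/scene0.png

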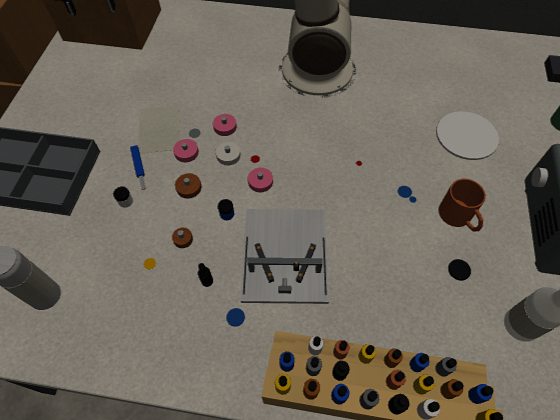

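The top view shows the larger wooden plinth at about (372,215), the small one at (357,167), and the jig with corners near (232,149), (295,132), (312,207) and (246,219). I'll enlarge this area to measure it.

Run:
```python
from h import *
t=cv2.imread('pics/top0.png')[115:235,220:400]; s=cv2.imread('pics/scene0.png')[165:310,160:340]
a=cv2.resize(t,None,fx=4.4,fy=4.4,interpolation=cv2.INTER_CUBIC); cv2.imwrite('pics/tc.png',np.clip(a*1.6,0,255))
b=cv2.resize(s,None,fx=4.1,fy=4.1,interpolation=cv2.INTER_CUBIC); cv2.imwrite('pics/sc.png',np.clip(b*1.6,0,255))
for n,uv in [('top',[[372,215]]),('scene',[[188,185]])]:
    S=load(n+'0'); print(back(S,uv,0.02))
    print(back(S,[[232,149],[295,132],[312,207],[246,219]] if n=='top' else [[246,209],[325,209],[328,301],[242,301]],0.012))
```

```text
[[ 0.47292136 -0.26222558  0.02      ]]
[[ 0.70107647  0.10500032  0.012     ]
 [ 0.73580121 -0.07756311  0.012     ]
 [ 0.51214516 -0.10212729  0.012     ]
 [ 0.49538764  0.08036867  0.012     ]]
[[ 0.480717   -0.26103006  0.02      ]]
[[ 0.5207595  -0.10703857  0.012     ]
 [ 0.4902457   0.08132263  0.012     ]
 [ 0.71756866  0.11352814  0.012     ]
 [ 0.74702567 -0.06900087  0.012     ]][ WARN:0@0.557] global loadsave.cpp:1063 imwrite_ Unsupported depth image for selected encoder is fallbacked to CV_8U.
```

View pics/tc.png

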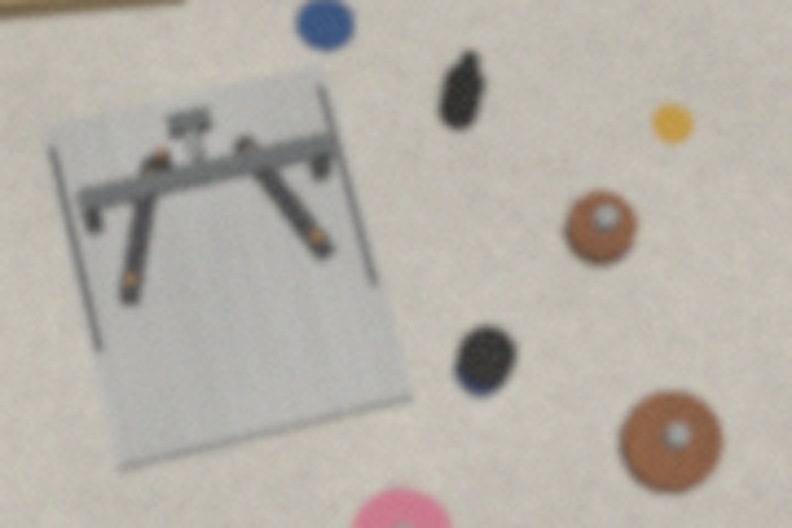

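View pics/sc.png

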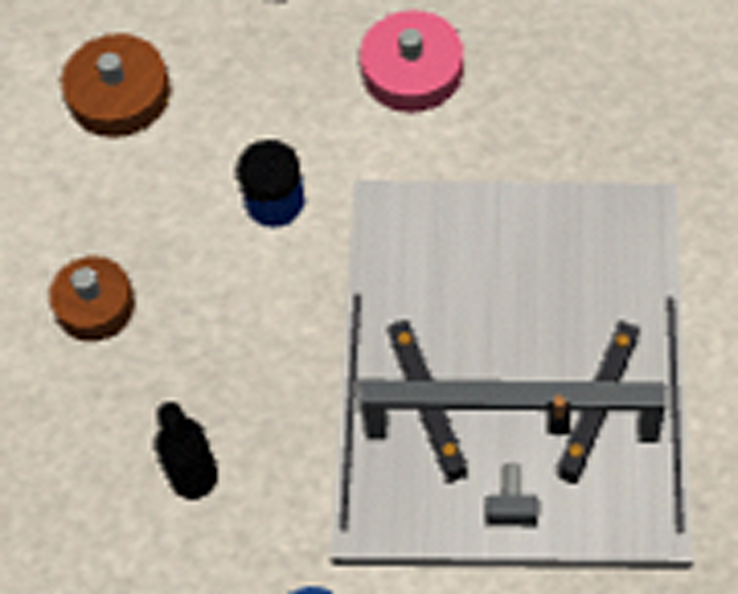

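The crops give good corner estimates. In the top crop the pin top is at (678,432) and the bed corners at (48,125), (318,70), (410,398) and (120,468). In the scene crop the pin top is at (110,60) and the bed corners at (355,182), (677,186), (690,558) and (334,558). Next I'll fit the jig pose using both cameras.

```bash
cat > fit.py <<'E'
from h import *
from scipy.optimize import least_squares
T,S=load('top0'),load('scene0')
tc=lambda p:(np.array(p,float)+.5)/4.4-.5+[220,115]
sc=lambda p:(np.array(p,float)+.5)/4.1-.5+[160,165]
B=np.array([[115,95,12],[115,-95,12],[-115,-95,12],[-115,95,12]])/1000
tu=tc([[48,125],[318,70],[410,398],[120,467]]); su=sc([[690,558],[334,558],[355,182],[677,186]])
def W(q,P): c,s=np.cos(q[2]),np.sin(q[2]); return P@np.array([[c,s,0],[-s,c,0],[0,0,1]])+[q[0],q[1],0]
def res(q): return np.r_[(proj(T,W(q,B))-tu).ravel(),(proj(S,W(q,B))-su).ravel()]
q=least_squares(res,[.61,0,.13],loss='soft_l1').x
if __name__=='__main__':
    print('jig',q,'res px',res(q).round(1))
    for n,c,u in[('T',T,tu),('S',S,su)]:
        print(n,least_squares(lambda q:(proj(c,W(q,B))-u).ravel(),q).x)
    print('mouth',W(q,np.array([[-.03,0,.012]])))
    print('pin',back(T,tc([[678,432]]),.036),back(S,sc([[110,60]]),.036))
    print('disc',back(T,tc([[671,442]]),.018),back(S,sc([[116,78]]),.02))
    # jig coordinates of bar, rail ends, plunger
    inv=lambda p:(p-[q[0],q[1],0])@np.array([[np.cos(q[2]),-np.sin(q[2]),0],[np.sin(q[2]),np.cos(q[2]),0],[0,0,1]])
    print('bar',inv(back(S,sc([[362,393],[664,393]]),.063)),inv(back(T,tc([[80,198],[335,145]]),.063)))
    print('railstart',inv(back(S,sc([[399,325],[628,325]]),.028)))
    print('railend',inv(back(S,sc([[456,473],[569,473]]),.028)))
    print('plunger',inv(back(S,sc([[512,464]]),.027)))
E
python3 fit.py
```

```text
jig [0.61850806 0.00393933 0.14832875] res px [-2.4  0.7  1.2 -1.8  0.7 -0.6 -1.  -0.1  0.7  0.7 -0.8 -0.3 -0.  -0.7
  0.1 -0.8]
T [0.61724713 0.00301599 0.14037101]
S [0.61904123 0.00408381 0.15116615]
mouth [[ 5.88837481e-01 -4.94232730e-04  1.20000000e-02]]
pin [[ 0.4752634  -0.26411367  0.036     ]] [[ 0.47479094 -0.26357305  0.036     ]]
disc [[ 0.47311064 -0.26295678  0.018     ]] [[ 0.47685287 -0.26232025  0.02      ]]
bar [[ 0.04427217 -0.07879697  0.063     ]
 [ 0.04239707  0.07849232  0.063     ]] [[ 0.04264967  0.07770196  0.063     ]
 [ 0.03872498 -0.08219461  0.063     ]]
railstart [[-0.01225302 -0.06373611  0.028     ]
 [-0.01377654  0.06291199  0.028     ]]
railend [[ 0.07405368 -0.02988289  0.028     ]
 [ 0.07334889  0.0298469   0.028     ]]
plunger [[ 0.06825198 -0.00034359  0.027     ]]
```

```bash
cat > mv.py <<'E'
import sys
from h import *
def rel(target,yaw=None,st=None):
    st=st or env.get_state(); Rt=R.from_quat(st['ee_rot'])
    d=Rt.inv().apply(np.array(target)-st['tool_pos'])*100
    tz=Rt.apply([1,0,0]); cur=np.arctan2(tz[1],tz[0])
    want=R.from_euler('z',.15 if yaw is None else yaw)*R.from_euler('x',np.pi)
    print('tool cm',d.round(2),'turn',(Rt.inv()*want).as_rotvec().round(4),'pos',st['tool_pos'].round(4),'F',st['force'].round(1))
if __name__=='__main__': rel([float(a) for a in sys.argv[1:4]])
E
python3 mv.py .475 -.2635 .13
```

```text
tool cm [ 38.36 -18.99  11.49] turn [-0.0016 -0.0002  0.1297] pos [ 0.1587 -0.5521  0.2444] F [ 0.4 -0.2 -0.3]
```

Call:
servo_tool(commands="0 0 0.04 5 -2.5 0 0.2; 0 0 0.08 10 -5 0 0.2; 0 0 0.13 15 -7.4 0 0.2; 0 0 0.13 20 -9.9 0 0.2; 0 0 0.13 24.5 -12.1 1 0.2; 0 0 0.13 29 -14.4 3 0.2; 0 0 0.13 33.5 -16.6 5 0.2; 0 0 0.13 38.4 -19 7 0.2", squeeze=25)

```text
time_s: 0.9
tool_pos: [0.4488, -0.2874, 0.1883]
ee_rot: [0.997, 0.075, 0.0, 0.0]
force: [0.3, -0.4, -0.8]
gripper_width: 0.034
grasp_force: 0.0
```

Call:
servo_tool(commands="0 0 0 0 0 0 0.2; 0 0 0 0 0 0 0.2; 0 0 0 0 0 0 0.2")

```text
time_s: 1.2
tool_pos: [0.4473, -0.2899, 0.1894]
ee_rot: [0.997, 0.074, 0.0, 0.0]
force: [0.1, -0.6, 0.4]
gripper_width: 0.0339
grasp_force: 0.0
```

```bash
python3 mv.py .475 -.2635 .08
python3 - <<'E'
from h import *
s=snap('wrist','w1'); print({k:v for k,v in s.items() if k!='pixels'}); print(proj(s,[[.475,-.2635,.036],[.475,-.2635,.02]]))
print(env.get_state()['gripper_width'])
E
```

```text
tool cm [ 3.13 -2.21 10.94] turn [ 0.0008  0.     -0.001 ] pos [ 0.4473 -0.2899  0.1894] F [ 0.1 -0.6  0.4]
{'fx': 315.5834358355546, 'fy': 315.5834358355546, 'cx': 280.32057778595794, 'cy': 209.9301893212929, 'k1': -0.009871419046578692, 'xyz': array([ 0.51266447, -0.27995533,  0.31732159]), 'attitude': array([-0.09909045,  0.08532749, -0.64706612,  0.7511363 ])}
[[255.74737477 165.73928356]
 [257.02888579 163.62623909]]
0.03394432138319714
```

View pics/w1.png

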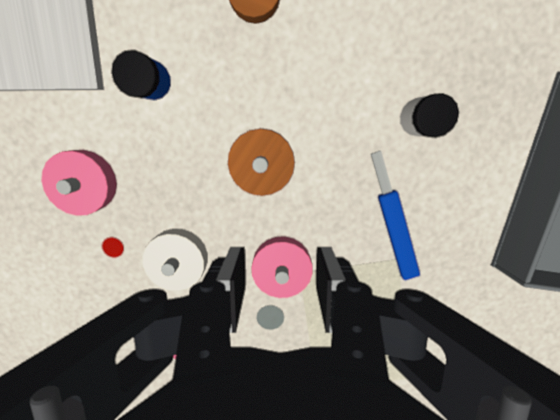

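The wrist view shows the wooden plinth with its pin top at about (260,163) and its disc centred at about (262,162). Nothing is blocking it. I'll refine the pin position from this.

Run:
```python
from h import *
s=load('w1'); im=np.asarray(s['pixels']); hsv=cv2.cvtColor(im,cv2.COLOR_BGR2HSV)
m=((hsv[...,1]>110)&(hsv[...,0]<20)).astype(np.uint8); m[:120]=0;m[205:]=0;m[:,:220]=0;m[:,305:]=0
c=max(cv2.findContours(m,0,2)[0],key=cv2.contourArea); e=cv2.fitEllipse(cv2.convexHull(c)); print(e)
print('disc',back(s,[e[0]],.018))
g=((hsv[...,1]<60)).astype(np.uint8)[145:185,242:280]; n,l,st,ce=cv2.connectedComponentsWithStats(g); i=1+st[1:,4].argmax(); print(st[i],ce[i]+[242,145])
print('pin',back(s,[ce[i]+[242,145]],.036))
import mv
mv.rel([.475,-.2635,.08])
```

```text
((260.7239685058594, 161.71078491210938), (65.46294403076172, 66.50016021728516), 146.05747985839844)
disc [[ 0.47704865 -0.26660502  0.018     ]]
[ 11  12  15  16 195] [259.89230769 164.41025641]
pin [[ 0.47671443 -0.26699261  0.036     ]]
tool cm [ 3.14 -2.25 10.96] turn [ 0.0011 -0.0004 -0.0018] pos [ 0.4472 -0.2903  0.1896] F [ 0.5 -0.6 -0.8]
```

Call:
servo_tool(commands="0 0 0 3.2 -2 3 0.2; 0 0 0 3.2 -2 7 0.2; 0 0 0 3.2 -2 11 0.2; 0 0 0 3.2 -2 13 0.2; 0 0 0 3.2 -2 14.2 0.2; 0 0 0 3.2 -2 14.8 0.2; 0 0 0 3.2 -2 15.1 0.2; 0 0 0 3.2 -2 15.1 0.2")

```text
time_s: 2.05
tool_pos: [0.4769, -0.2654, 0.039]
ee_rot: [0.997, 0.075, 0.001, 0.001]
force: [0.7, 0.6, 0.6]
gripper_width: 0.0341
grasp_force: 0.0
```

```bash
python3 mv.py .476 -.2655 .037
python3 - <<'E'
from h import *
s=snap('wrist','w2')
E
```

```text
tool cm [-0.09 -0.    0.2 ] turn [ 0.0015 -0.0012 -0.0008] pos [ 0.4769 -0.2654  0.039 ] F [0.7 0.6 0.6]
```

View pics/w2.png

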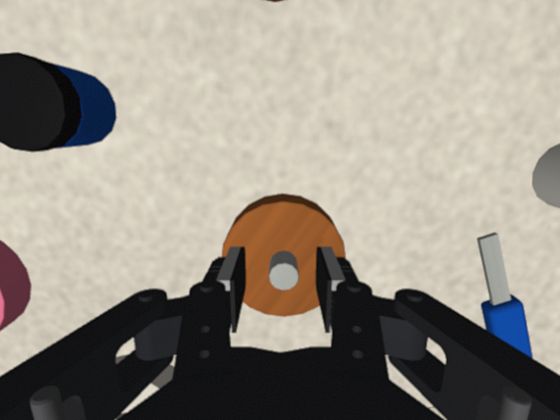

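The wrist view shows the pin at about (284,275), centred between the pads at columns 240 and 322. I'll close on it and lift.

Call:
servo_tool(commands="0 0 0 0 0 0.1 1; 0 0 0 0 0 0.1 1; 0 0 0 0 0 0.1 1; 0 0 0 0 0 0.1 1; 0 0 0 0 0 0.1 1; 0 0 0 0 0 0.1 1; 0 0 0 0 0 -0.3 1; 0 0 0 0 0 -0.8 1", squeeze=40)

```text
time_s: 2.9
tool_pos: [0.4758, -0.2639, 0.0456]
ee_rot: [0.997, 0.075, -0.001, -0.001]
force: [0.6, 0.3, -0.9]
gripper_width: 0.0119
grasp_force: 39.0
```

```bash
python3 mv.py .5839 -.0012 .15
```

```text
tool cm [ 14.6  -24.38 -10.42] turn [-0.0015  0.0011 -0.0002] pos [ 0.4758 -0.2639  0.0456] F [ 0.6  0.3 -0.9]
```

Call:
servo_tool(commands="0 0 0 0 0 -4 1; 0 0 0 1.5 -2.5 -8 1; 0 0 0 4 -6.5 -8 1; 0 0 0 6.5 -11 -8 1; 0 0 0 9 -15.5 -8 1; 0 0 0 11.5 -20 -8 1; 0 0 0 13.5 -23.5 -7 1; 0 0 0 14 -24.4 -5 1")

```text
time_s: 3.7
tool_pos: [0.5805, 0.0018, 0.0975]
ee_rot: [0.997, 0.077, 0.002, -0.0]
force: [-0.1, 0.1, -2.3]
gripper_width: 0.0118
grasp_force: 39.3
```

Call:
servo_tool(commands="0 0 0 0 0 0 1; 0 0 0 0 0 0 1; 0 0 0 0 0 0 1")

```text
time_s: 4.0
tool_pos: [0.5786, -0.0035, 0.0969]
ee_rot: [0.997, 0.074, 0.0, 0.0]
force: [0.1, -0.9, -1.3]
gripper_width: 0.0116
grasp_force: 39.3
```

```bash
python3 mv.py .579 -.002 .056
python3 - <<'E'
from h import *
s=snap('scene','s2')
im=np.asarray(s['pixels'])[130:310,160:400]; cv2.imwrite('pics/s2c.png',np.clip(cv2.resize(im,None,fx=3.3,fy=3.3,interpolation=cv2.INTER_CUBIC)*1.4,0,255).astype(np.uint8))
E
```

```text
tool cm [ 0.05 -0.15  4.09] turn [ 0.0006 -0.0009 -0.0015] pos [ 0.5786 -0.0035  0.0969] F [ 0.1 -0.9 -1.3]
```

View pics/s2c.png

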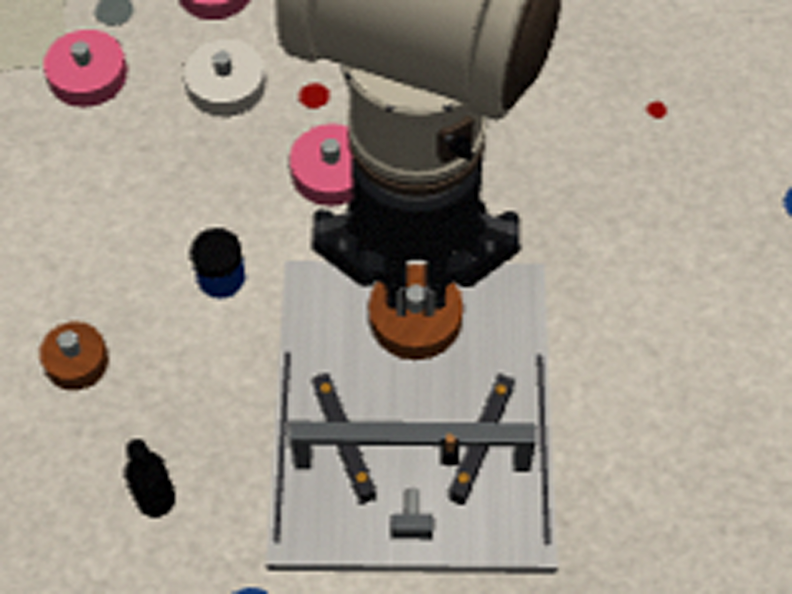

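The plinth is held level above the open end, near (415,310) in the crop, and on the centre line. I'll lower it now.

Call:
servo_tool(commands="0 0 0 0 -0.1 2 1; 0 0 0 0 -0.1 3.4 1; 0 0 0 0 -0.1 4 1; 0 0 0 0 -0.1 4.3 1; 0 0 0 0 -0.1 4.4 1; 0 0 0 0 -0.1 4.5 1; 0 0 0 0 -0.1 4.6 1; 0 0 0 0 -0.1 4.6 1")

```text
time_s: 4.85
tool_pos: [0.5784, -0.0014, 0.0503]
ee_rot: [0.997, 0.075, 0.0, 0.0]
force: [0.6, 0.9, -0.7]
gripper_width: 0.0117
grasp_force: 39.3
```

Call:
servo_tool(commands="0 0 0 0 0 0.05 1; 0 0 0 0 0 0.05 1; 0 0 0 0 0 0.1 1; 0 0 0 0 0 0.1 1; 0 0 0 0 0 0.15 1; 0 0 0 0 0 0.15 1")

```text
time_s: 5.45
tool_pos: [0.5785, -0.0013, 0.0501]
ee_rot: [0.997, 0.075, 0.0, 0.0]
force: [-5.4, 2.2, 10.7]
gripper_width: 0.0122
grasp_force: 40.4
```

It is bearing on the bed. I'll ease off, release and rise straight up.

Call:
servo_tool(commands="0 0 0 0 0 -0.1 1; 0 0 0 0 0 -0.1 1; 0 0 0 0 0 -0.1 0.4; 0 0 0 0 0 -0.1 0.3; 0 0 0 0 0 -0.1 0.3; 0 0 0 0 0 -0.1 0.3; 0 0 0 0 0 -1 0.3; 0 0 0 0 0 -3 0.3")

```text
time_s: 6.25
tool_pos: [0.5767, -0.0011, 0.0775]
ee_rot: [0.997, 0.075, -0.002, -0.001]
force: [-0.0, 0.0, 0.2]
gripper_width: 0.03
grasp_force: 0.0
```

Call:
servo_tool(commands="0 0 0 0 0 -2 0.3; 0 0 0 -3 0 -2.5 1; 0 0 0 -6 0 -2.5 1; 0 0 0 -6 0 -2.5 1; 0 0 0 -6 0 -2.5 1")

```text
time_s: 6.75
tool_pos: [0.5191, -0.0104, 0.1042]
ee_rot: [0.997, 0.075, 0.001, 0.0]
force: [0.7, -0.1, 0.0]
gripper_width: -0.0002
grasp_force: 0.0
```

Run:
```python
from h import *
import mv
mv.rel([.579,-.002,.05]); st=env.get_state(); print(st['gripper_width'])
s=snap('wrist','w3')
```

```text
tool cm [6.04 0.05 5.43] turn [ 0.0004 -0.0013 -0.0007] pos [ 0.5191 -0.0104  0.1042] F [ 0.7 -0.1  0. ]
-0.00016718196266458005
```

View pics/w3.png

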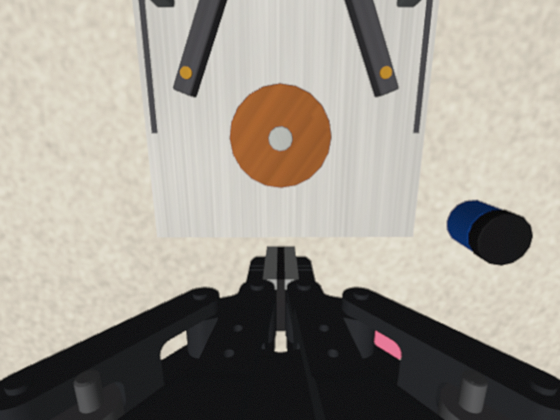

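The plinth stands upright on the bed, with its pin at (280,138). The rail screws are at (186,72) and (386,72), and the near bed corners at (155,237) and (415,237). From these I'll get the plinth's offset from the jig's centre line, all in this one picture.

Run:
```python
from h import *
from fit import q
s=load('w3')
c=back(s,[[155,237],[415,237]],.012); r=back(s,[[186,72],[386,72]],.028); re=back(s,[[173,92],[399,90]],.028); p=back(s,[[280,138.5]],.048)[0]
for n,a in[('bed',c),('screws',r),('ends',re)]: print(n,a.round(4),'mid',a.mean(0).round(4),'len',np.linalg.norm(a[0]-a[1]).round(4),'ang',np.arctan2(*(a[0]-a[1])[[1,0]]).round(4)-np.pi/2)
print('pin',p,'disc',back(s,[[280.5,135]],.032))
for nm,yaw in[('fit',q[2]),('.145',.145)]:
  n=np.array([-np.sin(yaw),np.cos(yaw)]); x=np.array([n[1],-n[0]])
  print(nm,'lat of pin vs bedmid',(p-c.mean(0))[:2]@n,'vs screws',(p-r.mean(0))[:2]@n,'ends',(p-re.mean(0))[:2]@n,'vs fit',(p[:2]-q[:2])@n,'along from near edge',(p-c.mean(0))[:2]@x, 'tcp lat',(env.get_state()['tool_pos'][:2]-q[:2])@n,'tcp vs pin',(env.get_state()['tool_pos'][:2]-p[:2])@n,(env.get_state()['tool_pos'][:2]-p[:2])@x)
```

```text
bed [[ 0.4918  0.0795  0.012 ]
 [ 0.5204 -0.1109  0.012 ]] mid [ 0.5061 -0.0157  0.012 ] len 0.1925 ang 0.14900367320510344
screws [[ 0.6068  0.0603  0.028 ]
 [ 0.6247 -0.0587  0.028 ]] mid [0.6158 0.0008 0.028 ] len 0.1203 ang 0.14900367320510344
ends [[ 0.5943  0.0673  0.028 ]
 [ 0.6159 -0.0689  0.028 ]] mid [ 0.6051 -0.0008  0.028 ] len 0.1379 ang 0.1573036732051034
pin [ 0.57729645 -0.00135266  0.048     ] disc [[ 0.57882233 -0.00141588  0.032     ]]
fit lat of pin vs bedmid 0.0036793000288623465 vs screws 0.0035706716533218364 ends 0.0035749555859030326 vs fit 0.0008565923039300294 along from near edge 0.0725048886905991 tcp lat 0.00030164544543436964 tcp vs pin -0.0005549468584956606 -0.058157278254372315
.145 lat of pin vs bedmid 0.003920629589976051 vs screws 0.0034429447443220795 ends 0.003483033230207765 vs fit 0.0007183078063514653 along from near edge 0.07249223955953324 tcp lat -3.0226453855015586e-05 tcp vs pin -0.0007485342602064817 -0.05815510877329298
```

Call:
servo_tool(commands="0 0 0 0 0.25 3 1; 0 0 0 0 0.25 5 1; 0 0 0 0 0.25 6.2 1; 0 0 0 0 0.25 6.8 1; 0 0 0 0 0.25 7.1 1; 0 0 0 0 0.25 7.1 1; 0 0 0 0 0.25 7.1 1")

```text
time_s: 7.5
tool_pos: [0.5201, -0.0129, 0.0334]
ee_rot: [0.997, 0.075, 0.001, 0.0]
force: [-0.5, -0.2, -0.2]
gripper_width: -0.0
grasp_force: 0.0
```

Call:
servo_tool(commands="0 0 0 0.5 0 0 1; 0 0 0 1 0 0 1; 0 0 0 1.5 0 0 1; 0 0 0 2 0 0 1; 0 0 0 2.5 0 0 1; 0 0 0 3 0 0 1; 0 0 0 3.5 0 0 1; 0 0 0 4 0 0 1")

```text
time_s: 8.3
tool_pos: [0.5592, -0.0067, 0.0325]
ee_rot: [0.997, 0.075, -0.0, -0.0]
force: [-2.5, -0.3, 1.8]
gripper_width: -0.0004
grasp_force: 0.8
```

Call:
servo_tool(commands="0 0 0 0.6 0 0 1; 0 0 0 1.2 0 0 1; 0 0 0 1.8 0 0 1; 0 0 0 2.4 0 0 1; 0 0 0 3 0 0 1; 0 0 0 3.5 0 0 1; 0 0 0 4 0 0 1; 0 0 0 4 0 0 1")

```text
time_s: 9.1
tool_pos: [0.5993, -0.0008, 0.0327]
ee_rot: [0.997, 0.075, 0.001, 0.0]
force: [0.1, -0.3, 0.6]
gripper_width: -0.0003
grasp_force: 0.0
```

```bash
python3 mv.py .6 0 .032
python3 - <<'E'
from h import *
s=snap('wrist','w4')
E
```

```text
tool cm [ 0.08 -0.07  0.07] turn [ 0.0003 -0.0012 -0.0001] pos [ 0.5993 -0.0008  0.0327] F [ 0.1 -0.3  0.6]
```

View pics/w4.png

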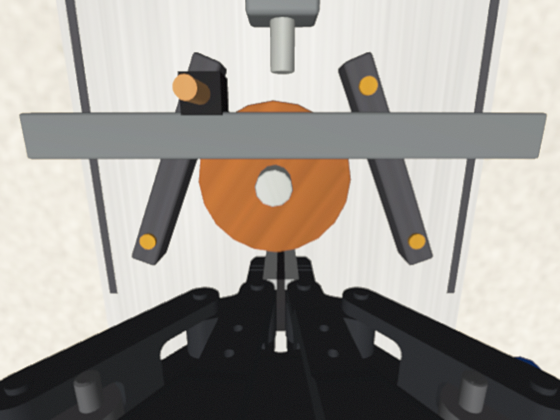

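The plinth is about 3.7 mm left of the centre line: its pin is at column 273, while the plunger and the screw midpoint are at 282. It is still short of the nest, so I'll push on gently and let the left rail centre it.

Call:
servo_tool(commands="0 0 0 0.2 0 0 1; 0 0 0 0.4 0 0 1; 0 0 0 0.6 0 0 1; 0 0 0 0.8 0 0 1; 0 0 0 0.9 0 0 1; 0 0 0 1 0 0 1; 0 0 0 1.1 0 0 1; 0 0 0 1.2 0 0 1")

```text
time_s: 9.95
tool_pos: [0.6103, 0.001, 0.0325]
ee_rot: [0.997, 0.075, -0.0, -0.0]
force: [-1.3, 0.1, 0.2]
gripper_width: -0.0
grasp_force: 0.3
```

Call:
servo_tool(commands="0 0 0 0.1 0 0 1; 0 0 0 0.15 0 0 1; 0 0 0 0.2 0 0 1; 0 0 0 0.25 0 0 1; 0 0 0 0.3 0 0 1; 0 0 0 0.35 0 0 1; 0 0 0 0.4 0 0 1; 0 0 0 0.4 0 0 1")

```text
time_s: 10.75
tool_pos: [0.6115, 0.0009, 0.0324]
ee_rot: [0.997, 0.075, -0.004, 0.0]
force: [-12.5, -3.7, 9.8]
gripper_width: -0.0001
grasp_force: 6.5
```

Call:
servo_tool(commands="0 0 0 -0.2 0 0 1; 0 0 0 -0.3 0 0 1")

```text
time_s: 10.95
tool_pos: [0.6112, 0.0009, 0.0325]
ee_rot: [0.997, 0.075, 0.0, 0.0]
force: [0.3, 0.3, 0.3]
gripper_width: -0.0002
grasp_force: 0.2
```

```bash
python3 mv.py .6115 0.0009 .0324
python3 - <<'E'
from h import *
s=snap('wrist','w5')
E
```

```text
tool cm [ 0.03 -0.    0.01] turn [ 0.0002 -0.0003 -0.0005] pos [0.6112 0.0009 0.0325] F [0.3 0.3 0.3]
```

View pics/w5.png

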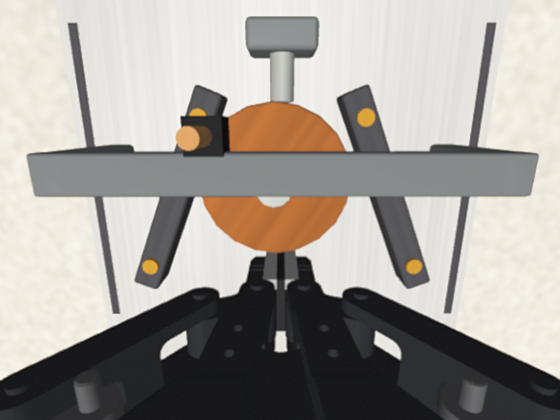

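The plinth has caught on the left rail. Its pin is at about (274,200), the centre line is at column 282, and there is a gap at the right rail. I've eased off, so now I'll touch lightly and drag it right along tool +y.

Call:
servo_tool(commands="0 0 0 0.1 0 0 1; 0 0 0 0.1 0.1 0 1; 0 0 0 0.1 0.2 0 1; 0 0 0 0.1 0.3 0 1; 0 0 0 0.1 0.4 0 1; 0 0 0 0.1 0.4 0 1")

```text
time_s: 11.6
tool_pos: [0.6133, -0.0028, 0.0327]
ee_rot: [0.997, 0.075, 0.001, 0.0]
force: [-0.3, -0.1, 0.2]
gripper_width: 0.0001
grasp_force: 0.0
```

```bash
cat > meas.py <<'E'
from h import *
import sys
def meas(f):
    s=snap('wrist',f); im=np.asarray(s['pixels']); hsv=cv2.cvtColor(im,cv2.COLOR_BGR2HSV)
    m=((hsv[...,1]>110)&(hsv[...,0]<16)).astype(np.uint8); m[:,:140]=0; m[:,420:]=0; m[260:]=0
    # lower half rim of disc below the bar: row extents
    out=[]
    for r in range(205,240,6):
        x=np.flatnonzero(m[r,190:365])+190; out.append((r,(x.min()+x.max())/2,x.max()-x.min()))
    g=((hsv[...,0]>16)&(hsv[...,0]<26)&(hsv[...,1]>150)&(hsv[...,2]>120)).astype(np.uint8)
    n,l,st,ce=cv2.connectedComponentsWithStats(g); S=[c.round(1).tolist() for c,a in zip(ce[1:],st[1:,4]) if 60<a<400]
    print([tuple(float(round(v,1)) for v in o) for o in out],'screws',S)
    return s
if __name__=='__main__': meas(sys.argv[1]); st=env.get_state(); print(st['tool_pos'].round(4),st['force'].round(1),st['time_s'])
E
python3 - <<'E'
import meas,h
# same measure on the earlier picture for reference
import numpy as np
o=meas.snap; meas.snap=lambda n,f:h.load(f); meas.meas('w5');
E
python3 meas.py w6
```

```text
[(205.0, 274.0, 138.0), (211.0, 274.0, 132.0), (217.0, 274.5, 125.0), (223.0, 274.5, 117.0), (229.0, 274.5, 105.0), (235.0, 275.0, 92.0)] screws [[197.3, 112.4], [365.5, 117.1], [149.8, 266.2], [413.3, 266.0]]
[(205.0, 267.0, 138.0), (211.0, 267.0, 132.0), (217.0, 267.5, 125.0), (223.0, 267.0, 116.0), (229.0, 267.5, 105.0), (235.0, 268.0, 92.0)] screws [[188.0, 117.6], [355.4, 121.2], [141.7, 269.2], [404.1, 268.9]]
[ 0.6132 -0.0027  0.0327] [0.6 0.  0.9] 11.65
```

Dragging works, but the flat face slips. I'll back off, return to the centre line, and push with the fingers slightly open as a V-cradle that keeps the disc on that line.

Call:
servo_tool(commands="0 0 0 -1 0 0 1; 0 0 0 -2 0 0 1; 0 0 0 -2 -0.4 0 0.15; 0 0 0 -2 -0.4 0 0.15; 0 0 0 -2 -0.4 0 0.15; 0 0 0 -1.5 -0.4 0 0.15; 0 0 0 -1 -0.4 0 0.15")

```text
time_s: 12.35
tool_pos: [0.603, -0.0002, 0.0327]
ee_rot: [0.997, 0.075, 0.0, 0.0]
force: [-0.6, 0.4, -0.1]
gripper_width: 0.0364
grasp_force: 0.0
```

```bash
python3 meas.py w7; python3 mv.py .6112 .0009 .0325; python3 -c "
from h import *
print(env.get_state()['gripper_width'])"
```

```text
tool cm [ 0.74 -0.    0.04] turn [ 0.0004 -0.0016 -0.0002] pos [ 6.039e-01 -2.000e-04  3.290e-02] F [0.2 0.2 0.9]
0.03631506063731621Traceback (most recent call last):
  File "meas.py", line 14, in <module>
    if __name__=='__main__': meas(sys.argv[1]); st=env.get_state(); print(st['tool_pos'].round(4),st['force'].round(1),st['time_s'])
                             ~~~~^^^^^^^^^^^^^
  File "meas.py", line 9, in meas
    x=np.flatnonzero(m[r,190:365])+190; out.append((r,(x.min()+x.max())/2,x.max()-x.min()))
                                                       ~~~~~^^
    return umr_minimum(a, axis, None, out, keepdims, initial, where)
ValueError: zero-size array to reduction operation minimum which has no identity
```

Call:
servo_tool(commands="0 0 0 0.4 0 0 0.15; 0 0 0 0.8 0 0 0.15; 0 0 0 1 0 0 0.15; 0 0 0 1.15 0 0 0.15; 0 0 0 1.25 0 0 0.15; 0 0 0 1.35 0 0 0.15; 0 0 0 1.45 0 0 0.15; 0 0 0 1.45 0 0 0.15")

```text
time_s: 13.2
tool_pos: [0.6168, 0.0019, 0.0326]
ee_rot: [0.997, 0.075, 0.0, 0.0]
force: [-0.7, 0.3, -0.6]
gripper_width: 0.0364
grasp_force: 0.0
```

```bash
sed -i 's/range(205,240,6)/range(200,250,6)/; s/x=np.flat.*+190; /&\n        if len(x)==0: continue\n        /' meas.py; python3 meas.py w8
```

```text
[(218.0, 276.5, 133.0), (224.0, 277.0, 126.0), (230.0, 277.5, 119.0), (236.0, 276.5, 109.0), (242.0, 277.5, 95.0), (248.0, 278.5, 85.0)] screws [[199.1, 129.1], [365.1, 131.8], [151.7, 277.4], [412.3, 277.4]]
[0.6167 0.0019 0.0325] [-0.5 -0.8  0.4] 13.25
```

Call:
servo_tool(commands="0 0 0 0.1 0 0 0.15; 0 0 0 0.2 0 0 0.15; 0 0 0 0.3 0 0 0.15; 0 0 0 0.4 0 0 0.15; 0 0 0 0.4 0 0 0.15")

```text
time_s: 13.75
tool_pos: [0.6206, 0.0026, 0.0325]
ee_rot: [0.997, 0.075, -0.0, -0.0]
force: [-0.8, -0.0, 0.3]
gripper_width: 0.0363
grasp_force: 0.5
```

```bash
python3 meas.py w9
```

```text
[(230.0, 279.5, 123.0), (236.0, 278.5, 115.0), (242.0, 279.0, 102.0), (248.0, 279.0, 92.0)] screws [[199.9, 139.9], [364.7, 141.6], [152.8, 284.2], [411.8, 284.2]]
[0.6206 0.0026 0.0325] [-1.1 -0.2  0.6] 13.8
```

Call:
servo_tool(commands="0 0 0 0.1 0 0 0.15; 0 0 0 0.2 0 0 0.15; 0 0 0 0.3 0 0 0.15; 0 0 0 0.3 0 0 0.15")

```text
time_s: 14.2
tool_pos: [0.6231, 0.0027, 0.0323]
ee_rot: [0.997, 0.075, -0.001, 0.0]
force: [-3.9, -1.9, 1.9]
gripper_width: 0.0365
grasp_force: 1.9
```

```bash
python3 meas.py w10
```

```text
[(236.0, 280.5, 117.0), (242.0, 280.0, 106.0), (248.0, 280.5, 95.0)] screws [[199.8, 147.1], [363.8, 147.9], [152.7, 286.7], [411.0, 286.7]]
[0.6232 0.0027 0.0324] [-4.  -1.8  1.6] 14.25
```

Call:
servo_tool(commands="0 0 0 0.05 0.03 0 0.15; 0 0 0 0.1 0.05 0 0.15; 0 0 0 0.15 0.05 0 0.15; 0 0 0 0.15 0.05 0 0.15")

```text
time_s: 14.65
tool_pos: [0.6247, 0.0024, 0.0323]
ee_rot: [0.997, 0.075, -0.001, 0.0]
force: [-5.2, -2.9, 1.2]
gripper_width: 0.0366
grasp_force: 2.7
```

```bash
python3 meas.py w11
```

```text
[(200.0, 196.5, 1.0), (242.0, 280.0, 106.0), (248.0, 280.5, 95.0)] screws [[198.8, 151.0], [362.2, 151.7]]
[0.6247 0.0024 0.0323] [-5.6 -2.5  2.5] 14.7
```

Call:
servo_tool(commands="0 0 0 0.05 0 0 0.15; 0 0 0 0.1 0 0 0.15; 0 0 0 0.15 0 0 0.15; 0 0 0 0.15 0 0 0.15")

```text
time_s: 15.1
tool_pos: [0.6252, 0.0024, 0.0322]
ee_rot: [0.997, 0.075, -0.002, 0.0]
force: [-9.7, -4.0, 4.2]
gripper_width: 0.0364
grasp_force: 4.7
```

```bash
python3 meas.py w12
```

```text
[(200.0, 198.0, 2.0), (242.0, 280.0, 108.0), (248.0, 280.5, 97.0)] screws [[198.6, 152.4], [362.2, 152.8]]
[0.6252 0.0024 0.0322] [-9.5 -3.   3.6] 15.15
```

The push has turned stiff with the disc centred, so it should be home. I'll raise the push to about 15 N and hold it.

Call:
servo_tool(commands="0 0 0 0.05 0 0 0.15; 0 0 0 0.08 0 0 0.15; 0 0 0 0.1 0 0 0.15; 0 0 0 0.1 0 0 0.15")

```text
time_s: 15.55
tool_pos: [0.6253, 0.0025, 0.0321]
ee_rot: [0.997, 0.075, -0.003, 0.0]
force: [-13.1, -4.1, 6.3]
gripper_width: 0.0364
grasp_force: 6.1
```

```bash
python3 meas.py w13
```

```text
[(200.0, 198.5, 3.0), (242.0, 280.0, 108.0), (248.0, 280.5, 97.0)] screws [[198.4, 152.5], [362.3, 153.1]]
[0.6253 0.0025 0.0322] [-13.6  -4.2   6.8] 15.6
```

Run:
```python
from h import *
for f in['w5','w10','w11','w13']:
    s=load(f); im=np.asarray(s['pixels']); hsv=cv2.cvtColor(im,cv2.COLOR_BGR2HSV)
    w=((hsv[...,1]>110)&(hsv[...,0]<16))
    col=w[:,278:286].mean(1)>.5; r=np.flatnonzero(col); rim=r.min()
    g=im[:rim+3,278:286].mean((1,2)).round().astype(int)
    # rim points of the disc beyond the bar, circle on z=.032
    pts=[]
    for c in range(235,325,6):
        rr=np.flatnonzero(w[60:170,c])
        if len(rr): pts.append((c,rr.min()+60))
    P=back(s,pts,.032)[:,:2]
    sol=np.linalg.lstsq(np.c_[2*P,np.ones(len(P))],(P**2).sum(1),rcond=None)[0]
    from scipy.optimize import least_squares
    c=least_squares(lambda p:np.hypot(*(P-p).T)-.032,sol[:2],loss='soft_l1',f_scale=.0005).x
    n=np.array([-np.sin(.15),np.cos(.15)]);x=np.array([n[1],-n[0]]);d=c-[.6185,.0039]
    print(f,'rim row',rim,'centre jig',(d@x).round(4),(d@n).round(4),'profile',g[max(0,rim-75):rim+2:3].tolist())
```

```text
w5 rim row 103 centre jig 0.0349 0.0006 profile [147, 148, 148, 148, 148, 148, 133, 101, 192, 197, 197, 197, 196, 197, 197, 197, 196, 196, 196, 195, 195, 195, 194, 194, 178, 102]
w10 rim row 118 centre jig 0.041 -0.0019 profile [198, 198, 200, 107, 145, 147, 148, 149, 149, 149, 148, 149, 138, 112, 192, 196, 196, 196, 195, 195, 194, 194, 193, 193, 191, 104]
w11 rim row 118 centre jig 0.0423 -0.0022 profile [197, 197, 197, 198, 134, 130, 147, 148, 149, 149, 149, 149, 148, 146, 127, 138, 195, 193, 193, 193, 192, 192, 191, 191, 190, 107]
w13 rim row 119 centre jig 0.0425 -0.0023 profile [197, 197, 197, 198, 152, 127, 148, 148, 148, 149, 149, 149, 148, 147, 129, 120, 195, 193, 193, 192, 191, 191, 191, 191, 189, 107]
```

Rim to housing has shortened by about 22 px (about 9 mm) since the catch, and the disc is within 0.3 mm of the screw midpoint. The tool feels about 2 N of push to the right, so I'll give a small right nudge and hold about 15 N.

Call:
servo_tool(commands="0 0 0 0 0.03 0 0.15; 0 0 0 0.02 0.05 0 0.15; 0 0 0 0.03 0.05 0 0.15; 0 0 0 0.03 0.05 0 0.15; 0 0 0 0.03 0.05 0 0.15; 0 0 0 0.03 0.05 0 0.15; 0 0 0 0.03 0.05 0 0.15; 0 0 0 0.03 0.05 0 0.15")

```text
time_s: 16.4
tool_pos: [0.6254, 0.0024, 0.0321]
ee_rot: [0.997, 0.075, -0.003, -0.0]
force: [-12.7, -3.2, 7.9]
gripper_width: 0.0366
grasp_force: 6.4
```

```bash
python3 meas.py w14
```

```text
[(200.0, 198.5, 3.0), (242.0, 280.0, 108.0), (248.0, 280.0, 98.0)] screws [[198.3, 153.0], [362.2, 153.2]]
[0.6254 0.0024 0.0321] [-12.6  -3.9   8.8] 16.45
```

Call:
servo_tool(commands="0 0 0 0 0 -0.03 0.15; 0 0 0 0.02 0 -0.05 0.15; 0 0 0 0.04 0 -0.05 0.15; 0 0 0 0.04 0 -0.05 0.15; 0 0 0 0.04 0 -0.05 0.15; 0 0 0 0.04 0 -0.05 0.15; 0 0 0 0.04 0 -0.05 0.15; 0 0 0 0.04 0 -0.05 0.15")

```text
time_s: 17.25
tool_pos: [0.6254, 0.0024, 0.0322]
ee_rot: [0.997, 0.075, -0.004, -0.0]
force: [-13.6, -3.7, 6.8]
gripper_width: 0.0364
grasp_force: 6.4
```

```bash
python3 meas.py w15
```

```text
[(200.0, 198.5, 3.0), (206.0, 190.0, 0.0), (242.0, 280.0, 108.0), (248.0, 280.5, 97.0)] screws [[198.4, 153.0], [362.2, 153.3]]
[0.6254 0.0024 0.0322] [-13.4  -3.1   6.1] 17.3
```

The plinth held firm with no creep for over 1.5 s at about 14 N. I'll back off straight, then rise.

Call:
servo_tool(commands="0 0 0 -0.1 0 0 0.15; 0 0 0 -0.2 0 0 0.15; 0 0 0 -0.4 0 0 0.15; 0 0 0 -1 0 0 0.15; 0 0 0 -2.5 0 0 0.15; 0 0 0 -4 0 0 0.15; 0 0 0 -4.5 0 -2 0.15; 0 0 0 -5 0 -5 0.15")

```text
time_s: 18.1
tool_pos: [0.5774, -0.0043, 0.082]
ee_rot: [0.997, 0.075, -0.001, -0.001]
force: [0.5, -0.1, -0.3]
gripper_width: 0.0362
grasp_force: 0.0
```

Call:
servo_tool(commands="0 0 0 0 0 0 0.15; 0 0 0 -1 0 -2 0.15; 0 0 0 -1 0 -2 0.15; 0 0 0 -1 0 -2 0.15")

```text
time_s: 18.5
tool_pos: [0.5697, -0.0063, 0.1031]
ee_rot: [0.997, 0.075, 0.001, 0.0]
force: [-0.1, -0.0, -0.6]
gripper_width: 0.0364
grasp_force: 0.0
```

Run:
```python
from h import *
from scipy.optimize import least_squares
s=snap('wrist','w16'); im=np.asarray(s['pixels']); hsv=cv2.cvtColor(im,cv2.COLOR_BGR2HSV)
g=((hsv[...,0]>16)&(hsv[...,0]<26)&(hsv[...,1]>150)&(hsv[...,2]>120)).astype(np.uint8)
n,l,st,ce=cv2.connectedComponentsWithStats(g); print([c.round(1).tolist()+[int(a)] for c,a in zip(ce[1:],st[1:,4]) if a>30])
w=((hsv[...,1]>110)&(hsv[...,0]<16)).astype(np.uint8); n,l,st,ce=cv2.connectedComponentsWithStats(w); print([(c.round(1).tolist(),b.tolist()) for c,b in zip(ce[1:],st[1:]) if b[4]>300])
print(env.get_state()['tool_pos'])
for r in range(0,230,8):
    x=np.flatnonzero(w[r,180:400])+180
    if len(x)>20: print(r,(x.min()+x.max())/2,x.max()-x.min())
```

```text
[[337.5, 45.5, 126], [185.8, 157.6, 95], [373.9, 157.3, 96]]
[([282.5, 39.5], [244, 19, 85, 36, 2343]), ([279.8, 105.3], [229, 86, 103, 47, 3592])]
[ 0.56919757 -0.00617798  0.10242556]
24 279.0 40
32 265.0 94
40 271.0 100
48 277.0 98
88 279.5 101
96 279.5 97
104 280.0 90
112 279.5 81
120 280.0 64
128 280.0 38
```

Run:
```python
from h import *
from scipy.optimize import least_squares
s=load('w16'); hsv=cv2.cvtColor(np.asarray(s['pixels']),cv2.COLOR_BGR2HSV)
w=((hsv[...,1]>110)&(hsv[...,0]<16))
pts=[(c,60+np.flatnonzero(w[60:140,c]).max()+.5) for c in range(240,322,5)]
pts+=[(c,np.flatnonzero(w[:60,c]).min()-.5) for c in range(262,300,5)]
P=back(s,pts,.030)[:,:2]; c=least_squares(lambda p:np.hypot(*(P-p[:2]).T)-p[2],[.66,.01,.032],loss='soft_l1',f_scale=.0005).x
S=back(s,[[185.8,157.6],[373.9,157.3]],.028)[:,:2]; d=S[0]-S[1]; L=np.hypot(*d); n=d/L; x=np.array([n[1],-n[0]])
v=c[:2]-S.mean(0); k=.032/c[2]; print('r',c[2],'dx',v@x,'lat',v@n,'half',L/2,'scaled dx expected',(L/2*np.cos(np.radians(22))-.038)/np.sin(np.radians(22)))
```

```text
r 0.031285996891361 dx 0.046908455485557 lat -0.00011639905726623743 half 0.06007001415943017 scaled dx expected 0.04723875015348382
```

The measured distance from the screws is 46.9 mm against 47.2 mm expected for both rails bearing. The plinth is 0.1 mm off centre, so it is home and I'm handing in.

```bash
python3 -c "
from cell import env
print(env.sign_off())"
```

```text
the job is handed in; nothing more can be done
None
```

The larger plinth is home against both rails, about 0.1 mm off the centre line by the wrist camera. It was pressed at about 14 N for over a second and released, and the job is handed in; I did not read the plunger directly or get a verdict back.

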